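Shut the kaleidoscope parts box and hook it

TASK

Close up the oak parts box by pushing with the fingertips: push its sliding lid fully shut, then push the brass hook round by its upright thumb blade until the hook is fully home around the stud on the lid. Only push: do not pinch the thumb blade between the fingers, and leave the tube, the stopper and the brass ring on the slate standing where they are.

Things in the scene. Friction and masses are not known exactly. Their poses are not given: they have to be found in the camera images.
- box: Oak parts box fixed on a slate slab (top at z = 0.012): 180 long (x) x 130 wide (y) x 62 mm high, walls 8 mm. Origin at the centre of its underside; x points along its length from the near end, where the lid sticks out, to the far end; z up. The near end wall is 48 mm high, outer face at x = -90 mm; the lid passes over it.
- lid (a joint): Sliding oak lid, a flat board 174 x 113 x 8 mm in grooves in the box's side walls, its top 58 mm above the box's underside. Value: how far it is open, in m; 0 = shut against a stop, up to 0.08 = sticking out of the near end. To shut it, push its protruding end along the box's +x. It slides stiffly (about 1.5 N) and stays where it is left.
- lid_end (a point): Middle of the lid's protruding end face (113 mm wide, 8 mm high), which faces the box's -x; moves with the lid. When shut it stands 2 mm proud of the near end wall. The point's axes are those of the box.
- stud (a point): Upright brass stud on the lid, 8 mm across, its top 76 mm above the box's underside; moves with the lid. The point is 6 mm below its top. With the lid shut it is at x = -72, y = +48 mm in the box frame.
- hook (a joint): Brass hook that turns level on an upright pin on top of the box's left (+y) side wall. Value: how far it is open, in rad; 0 = home around the stud, against a stop, up to 1.65 = swung out. Seen from above, it opens clockwise and closes anticlockwise. It turns with slight friction (about 0.03 N m) and stays where it is left. Round arm 6 mm thick, about 70 mm long.
- hook_pivot (a point): Axis of the hook's pin at the level of the hook's arm (70 mm above the box's underside), at x = -15, y = +60 mm in the box frame; fixed to the box.
- blade (a point): Middle of the hook's upright thumb blade (30 long, 8 thick, 19 mm high, top 91 mm above the box's underside). Axes are the hook's: x along the arm, pin to tip, y the way it closes, z up; with the hook at 0, x is 3.349 rad anticlockwise of the box's x. The point is 38 mm along x, -7.5 mm along y and 11.5 mm up from the pin point. A cheek plate covers each side.
- tube: Loose black tube standing on end, 36 mm across, 100 mm high. Origin at the centre of its underside. Leave it alone.
- stopper: Loose squat cobalt bottle stopper, 44 mm across, 43 mm high, standing. Origin at the centre of its underside. Leave it alone.
- retainer: Loose brass lens retainer, a ring 46 mm across and 9 mm high, lying flat. Origin at the centre of its underside. Leave it alone.

How it is judged (in metres and radians):
On the way, in this order (a step that is already met when the one before it is completed fails the run):
1. the lid is pushed shut while the hook is still swung out (value of joint lid below 0.003 m and value of joint hook above 0.4 rad), for 0.2 s.
2. the hook is pushed home around the stud of the shut lid (value of joint hook below 0.08 rad and value of joint lid below 0.003 m), for 0.2 s.
At the end, for the whole second after the job is handed in: The lid is shut to within 3 mm, the hook is home to within 0.08 rad and at rest, and the tube, the stopper and the retainer are within 12 mm of where they began (all of step 2 and velocity of joint hook between -0.05 and 0.05 rad/s and distance of each of tube, stopper, retainer from where it was at the start of the episode below 0.012 m); the robot touches nothing.
It fails at once if the thumb blade is pinched: fingers press on both of its cheek plates at once (over 1.5 N each) (contact force between the fingers and hook_c0 above 1.5 N and contact force between the fingers and hook_c1 above 1.5 N).
It fails at once if the tube, the stopper or the retainer is lifted, tipped or shifted by more than 12 mm (distance of any of tube, stopper, retainer from where it was at the start of the episode above 0.012 m).
It also fails if it takes over 45 s, if anything falls off the work surface, if the arm or the gripper's body presses on something with over 40 N, if the wrist force passes 120 N, or if a joint passes its speed limit or range.

ROBOT

A 6-joint arm with a two-finger parallel gripper is mounted at the origin on the work surface. World frame = base frame: x ahead of the robot, y to its left, z up, the work surface at z = 0. Lengths are in mm, angles in rad, forces in N, time in s.
With the tool pointing down it reaches from about 275 to 750 mm from the base axis. Payload 10.2 kg.
Tool frame: the origin (TCP) lies midway between the tips of the shut fingers; the grasp point (between the pads) lies 19 mm behind it; z points along the fingers, y is the line along which they close (so a half turn about z gives the same grasp; the last joint's range is limited). The gripper opens to 85 mm and grips with 20 to 120 N. Pads are 22 mm wide; open, the fingers measure 114 mm over their backs; the gripper's body (76 mm by 85 mm) begins 54 mm behind the grasp point. The pads swing forward as they close: fully open they stand 13 mm farther back than shut.
Start: joints at [1.032, 0.313, 1.498, -0, 1.331, -0.223], TCP at [163.066, 499.04, 231.294] pointing down, gripper open.
Joint ranges: [-2.94, 2.94], [-0.97, 2.17], [0.19, 2.56], [-1.23, 4.37], [0.02, 3.11], [-2.88, 2.88]. Speed limits (rad/s): [2.39, 2.39, 3.01, 3.14, 3.14, 3.14].

INTERFACE

Orientations are given as a unit quaternion [w, x, y, z].
In Python, from rig import ctrl gives the robot as it stands.
- The arm moves only by the tool send_rows, never from a script. Its argument "targets" is a list of rows, each an object with "offset": the shift along the world's x, y, z in cm, a list of three; "spin": the turn about the world's z in rad. A call has 1 to 8 rows; each row is the pose to reach, as a shift and turn from the pose commanded when the call began; what a row does not reach only later rows make up. A row lasts 1/12 s, in which the tool goes at most 41.7 mm and 7.16 degrees, less where a joint would pass 70% of its speed; a pose out of reach is approached as far as the arm can. A call with a gripper value outside its range is refused whole. "grip" is the opening, from 0 (shut) to 1 (fully open), set as the call begins (left out, the last holds). The fingers move at their own pace and stop on an object; "squeeze" is the grip in N (left out, the last holds). Time passes only in rows, so rows that repeat a pose let the fingers close. It gives the time, the measured TCP pose, the force, the opening and the grip force at its end, in the units of the state.
- ctrl.sense(): the state, without advancing time (a new reading comes with each control period).
- ctrl.capture(name): name is "scene" or "top" or "wrist"; returns (picture, depth): 400x640x3 uint8, red, green, blue; 400x640 float32, mm along the optical axis (not along the pixel's ray), 0 where there is no reading.
- ctrl.calibration(name): a dict with "fx", "fy", "cx", "cy" (pixels), "view" (4x4, takes a point from world to camera coordinates); the wrist camera has in their place "mount" (4x4, takes a point from camera to tool coordinates, whose origin is the TCP and whose axes are the flange's). Camera axes: x right, y down, z forward; pixel columns grow to the right and rows downward; lengths in mm; the calibration is good to about 2 mm. A picture is of the moment at which its call begins: read the wrist's pose just before it. calibration takes no time and is no camera call.
- ctrl.finish_job(): hands the job in; it is judged then, once.
Trained networks look in the newest picture that a camera, given by its name, has taken for a name from the list of things; names that differ only in an ending like _2 or _b are one class to them, and where a whole thing is asked for, a point or a joint stands for the part that bears it (a point fixed in the world has none). Each returns a list of dicts, best first, with "conf" (0 to 1); they miss things now and then, are a little off and sometimes report something else, mostly with a low value. They report only what shows in the picture. A call takes as long as a camera call.
- ctrl.search_frame(camera, query): "box" ([left, top, right, bottom] in pixels, round what is visible of it).
- ctrl.place_of(camera, query): "uv" ([column, row] in pixels: a listed point, or the origin of a listed thing).
The state is a dict: "time_s": time; "joints": joint angles; "dq": joint speeds; "tau": joint torques, N m; "eef_pos": TCP position; "ee_rot": TCP orientation; "force": force on the tool from outside, world axes, zero at the start; "wrist_torque": the same for the moment, N m; "grip_width": opening from 0.0 (shut) to 1.0 (fully open); "grip_force": force on a finger pad.
Only numpy, scipy, OpenCV 4.12 (cv2) and the standard library are available. Lean on these libraries where they do the work, as an engineer would, in place of code of your own. Each camera call takes 0.05 s, during which the arm holds its last target. There are 200 camera calls.

## Working session

There is one attempt and no reset: what is moved stays moved. The work goes in short steps, Python scripts to look and compute and a tool call to move; the robot and the scene stay as the last step left them, time stands still between calls to the robot, and variables do not carry over. Pictures are saved under pics/ and viewed, at most 10 in all, crops included, and the job is handed in when it is done.

Besides the shell and the picture viewer there is one more tool, called after ">>>" as name([rows], argument=value, ...), one row to a line, values as JSON. send_rows: Moves the arm, as the interface text tells. Its arguments: {"type":"object","properties":{"targets":{"type":"array"},"grip":{"type":"number"},"squeeze":{"type":"number"}},"required":["targets"]}

```bash
mkdir -p pics
cat > h.py <<'E'
import numpy as np, cv2
from rig import ctrl
def save(im,n): cv2.imwrite(f'pics/{n}.png',im[:,:,::-1])
def world(cam,uv,depth=None,z=None):
    c=ctrl.calibration(cam); V=np.linalg.inv(np.array(c['view']))
    r=np.array([(uv[0]-c['cx'])/c['fx'],(uv[1]-c['cy'])/c['fy'],1.])
    o=V[:3,3]; d=V[:3,:3]@r
    s=depth if z is None else (z-o[2])/d[2]
    return o+s*d
E
python3 - <<'E'
from h import *
Z={'stud':12+70,'hook_pivot':82,'blade':12+81.5,'lid_end':12+54,'box':12,'tube':12,'stopper':12,'retainer':12}
for cam in ['top','scene']:
    im,d=ctrl.capture(cam); save(im,cam+'0')
    print(cam,np.round(np.linalg.inv(np.array(ctrl.calibration(cam)['view']))[:3,3]))
    for q in Z:
        for r in ctrl.place_of(cam,q)[:2]:
            print(q,round(r['conf'],2),np.round(r['uv']),np.round(world(cam,r['uv'],z=Z[q]),1))
print(ctrl.sense())
E
```

```text
top [536.  40. 926.]
stud 0.64 [280. 280.] [481.4  75.5  82. ]
hook_pivot 0.6 [279. 216.] [587.4  76.3  82. ]
blade 0.47 [256. 219.] [581.8 113.9  93.5]
lid_end 0.79 [310. 292.] [460.1  24.1  66. ]
box 0.78 [314. 212.] [599.3  15.7  12. ]
box 0.54 [386. 288.] [ 460.  -112.8   12. ]
tube 0.89 [223. 167.] [681.6 181.3  12. ]
stopper 0.92 [388. 190.] [ 637.6 -119.6   12. ]
stopper 0.64 [278. 279.] [478.5  80.4  12. ]
retainer 0.72 [389. 286.] [ 465.3 -118.1   12. ]
scene [ 988. -454.  681.]
stud 0.85 [278. 177.] [481.9  72.7  82. ]
hook_pivot 0.74 [325. 199.] [598.3  76.7  82. ]
blade 0.69 [331. 180.] [581.9 119.9  93.5]
lid_end 0.65 [256. 190.] [459.   26.8  66. ]
lid_end 0.29 [322. 197.] [579.5  92.7  66. ]
box 0.61 [308. 241.] [599.8  21.   12. ]
box 0.19 [273. 293.] [ 629.3 -115.    12. ]
tube 0.95 [385. 212.] [678.  184.6  12. ]
stopper 0.57 [272. 294.] [ 627.9 -117.7   12. ]
retainer 0.56 [208. 250.] [ 461.5 -117.7   12. ]
retainer 0.21 [330. 178.] [517.2 203.8  12. ]
{'time_s': 0.9, 'joints': array([ 1.03159104e+00,  3.12931137e-01,  1.49768076e+00, -2.81615865e-05,
        1.33096571e+00, -2.23416865e-01]), 'dq': array([-0.00051809,  0.00022402,  0.00020138, -0.00034266, -0.00058012,
        0.00054598]), 'tau': array([-8.69915166e-04, -4.12145162e+01, -2.59903067e+01, -1.46036887e-04,
        4.05055525e-04,  1.57304090e-06]), 'eef_pos': array([163.08500788, 499.04945321, 231.28548519]), 'ee_rot': array([1.54944852e-05, 1.57235657e-01, 9.87561111e-01, 1.89132119e-06]), 'force': array([ 0.51685043,  0.06511939, -0.59761659]), 'wrist_torque': array([-0.04424385, -0.02376531, -0.02080668]), 'grip_force': 0.0, 'grip_width': 0.9986864758186603}
```

View pics/top0.png

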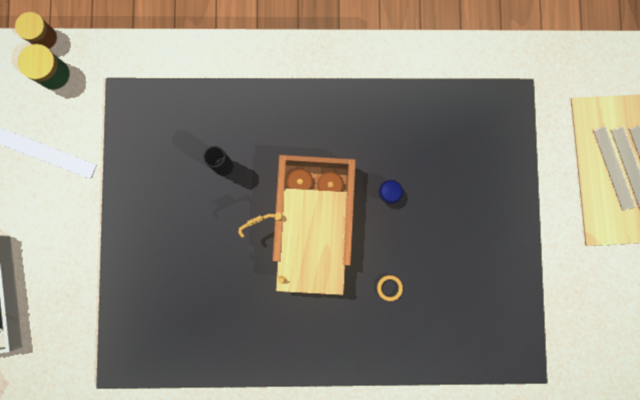

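View pics/scene0.png

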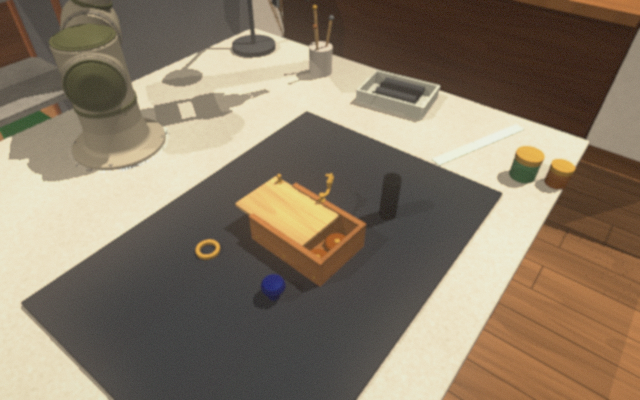

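The top view shows the box with its lid end at about (311,293), the stud at (281,280), and the hook swung out to the left with its tip at (241,234). The tube is at (218,160), the stopper at (391,190) and the ring at (390,288). The scene view agrees. My fit puts the box origin near (599.5, 17.5), yaw about -0.046, lid open about 47 mm and hook about 1.4 rad.

>>> send_rows([
  {"offset": [2,-4,0],"spin": 0.06},
  {"offset": [4,-7.5,0],"spin": 0.12},
  {"offset": [6,-11,0],"spin": 0.18},
  {"offset": [8,-14.5,0],"spin": 0.24},
  {"offset": [10,-18,0],"spin": 0.27},
  {"offset": [12,-21.5,0],"spin": 0.27},
  {"offset": [14,-25,0],"spin": 0.27},
  {"offset": [16,-28.5,0],"spin": 0.27},
], grip=0)

```text
time_s: 1.57
eef_pos: [323.5, 212.3, 231.5]
ee_rot: [0.0, 0.023, 1.0, 0.0]
force: [1.9, 0.3, -0.2]
grip_width: 0.003
grip_force: 0.0
```

>>> send_rows([
  {"offset": [2,-4,0],"spin": 0},
  {"offset": [4,-7.5,0],"spin": 0},
  {"offset": [6,-11,-2],"spin": 0},
  {"offset": [8,-15,-4],"spin": 0},
  {"offset": [9.5,-18.5,-6],"spin": 0},
  {"offset": [9.7,-18.9,-9],"spin": 0},
  {"offset": [9.7,-18.9,-11],"spin": 0},
  {"offset": [9.7,-18.9,-11],"spin": 0},
])

```text
time_s: 2.23
eef_pos: [418.2, 24.5, 118.0]
ee_rot: [-0.004, 0.024, 1.0, 0.001]
force: [-0.2, 1.3, 0.4]
grip_width: -0.002
grip_force: 0.0
```

Run:
```python
from h import *
from scipy.spatial.transform import Rotation as R
s=ctrl.sense(); print(s['time_s'],s['eef_pos'],s['grip_width'],s['force'])
w,x,y,z=s['ee_rot']; print(R.from_quat([x,y,z,w]).as_matrix())
im,d=ctrl.capture('scene'); save(im,'scene1')
im,d=ctrl.capture('top');save(im,'top1')
Z={'stud':82,'hook_pivot':82,'blade':93.5,'lid_end':66}
for q in Z:
  for r in ctrl.place_of('top',q)[:1]: print(q,r['conf'],world('top',r['uv'],z=Z[q]))
```

```text
2.2333 [418.23125619  24.54302875 118.03334188] -0.0022822705432019087 [-0.18045263  1.27672042  0.44644279]
[[-0.99882321  0.04799472 -0.00697911]
 [ 0.04798466  0.99884679  0.00160181]
 [ 0.00704794  0.00126503 -0.99997436]]
stud 0.7 [476.95024278  71.04078143  82.        ]
hook_pivot 0.6 [585.578606    80.47984924  82.        ]
blade 0.62 [580.95517242 117.47749666  93.5       ]
lid_end 0.71 [462.96089584  26.13633077  66.        ]
```

View pics/scene1.png

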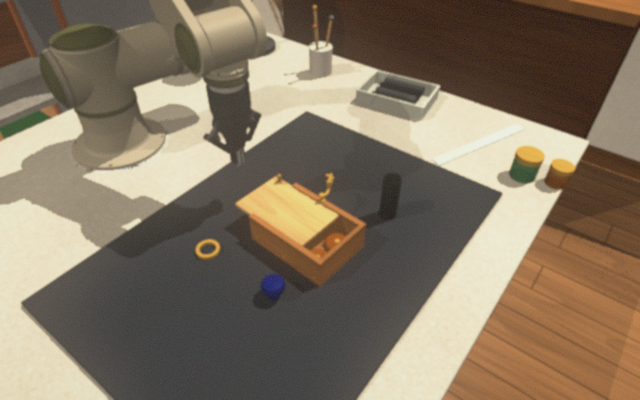

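The shut fingers stand in front of the lid's protruding end, at about (238,160), and the scene is undisturbed. I'll lower and push the lid.

>>> send_rows([
  {"offset": [0,0,-3.5],"spin": 0},
  {"offset": [0,0,-6.5],"spin": 0},
  {"offset": [0,0,-6.6],"spin": 0},
  {"offset": [1.5,0,-6.6],"spin": 0},
  {"offset": [2.5,-0.1,-6.6],"spin": 0},
  {"offset": [3.5,-0.15,-6.6],"spin": 0},
  {"offset": [4.5,-0.2,-6.6],"spin": 0},
  {"offset": [5.2,-0.25,-6.6],"spin": 0},
])

```text
time_s: 3.2
eef_pos: [473.1, 22.6, 57.0]
ee_rot: [0.001, 0.023, 1.0, -0.0]
force: [-2.2, 0.6, 1.1]
grip_width: 0.003
grip_force: 1.0
```

>>> send_rows([
  {"offset": [0.7,0,0],"spin": 0},
  {"offset": [1.3,-0.05,0],"spin": 0},
  {"offset": [1.8,-0.1,0],"spin": 0},
  {"offset": [2.1,-0.1,0],"spin": 0},
  {"offset": [2.1,-0.1,0],"spin": 0},
])

```text
time_s: 3.62
eef_pos: [493.7, 21.5, 55.5]
ee_rot: [0.0, 0.023, 1.0, -0.0]
force: [-0.3, 0.5, -0.6]
grip_width: 0.0
grip_force: 0.0
```

>>> send_rows([
  {"offset": [0.15,0,0],"spin": 0},
  {"offset": [0.3,0,0],"spin": 0},
  {"offset": [0.3,0,0],"spin": 0},
])

```text
time_s: 3.87
eef_pos: [496.1, 21.5, 55.3]
ee_rot: [-0.0, 0.023, 1.0, -0.0]
force: [-0.3, -0.2, 0.1]
grip_width: 0.001
grip_force: 0.2
```

>>> send_rows([
  {"offset": [0.15,0,0],"spin": 0},
  {"offset": [0.3,0,0],"spin": 0},
  {"offset": [0.3,0,0],"spin": 0},
])

```text
time_s: 4.12
eef_pos: [496.4, 21.7, 54.9]
ee_rot: [-0.004, 0.023, 1.0, 0.0]
force: [-14.6, -2.8, 10.3]
grip_width: -0.006
grip_force: 7.5
```

The lid has reached its stop at the expected x (14.6 N). I'll hold, back off, lift, turn, and then measure the hook.

>>> send_rows([
  {"offset": [0,0,0],"spin": 0},
  {"offset": [0,0,0],"spin": 0},
  {"offset": [0,0,0],"spin": 0},
  {"offset": [-1.5,0,0],"spin": 0},
  {"offset": [-3,0,1],"spin": 0},
  {"offset": [-3,0,5],"spin": -0.12},
  {"offset": [-3,0,9],"spin": -0.24},
  {"offset": [-3,0,13],"spin": -0.36},
])

```text
time_s: 4.78
eef_pos: [468.6, 21.7, 187.0]
ee_rot: [-0.0, 0.204, 0.979, 0.0]
force: [1.1, -0.1, 0.2]
grip_width: 0.002
grip_force: 0.0
```

Run:
```python
from h import *
s=ctrl.sense(); print(s['time_s'],s['eef_pos'],s['joints'][5],s['force'])
Z={'stud':82,'hook_pivot':82,'blade':93.5,'lid_end':66}
for cam in ['top','scene']:
  im,d=ctrl.capture(cam); save(im,cam+'2')
  if cam=='top': cv2.imwrite('pics/top2c.png',cv2.resize(im[140:310,200:420,::-1],None,fx=3,fy=3,interpolation=2))
  for q in Z:
    for r in ctrl.place_of(cam,q)[:1]: print(cam,q,round(r['conf'],2),np.round(world(cam,r['uv'],z=Z[q]),1))
P=np.array([587,78.])
for v in np.arange(1.4,-.01,-.2):
  t=3.303-v; X=np.array([np.cos(t),np.sin(t)]);Y=np.array([-X[1],X[0]])
  print(round(v,2),*[np.round(P+38*X-k*Y,1) for k in (50,27.5)],'tool y ang',round(t+np.pi/2-np.pi,2))
```

```text
4.7833 [468.57237532  21.65758296 187.04274608] -1.3635170537991184 [ 1.09193769 -0.1014343   0.20190467]
top stud 0.81 [525.7  70.5  82. ]
top hook_pivot 0.73 [589.9  78.6  82. ]
top blade 0.67 [581.6 115.7  93.5]
top lid_end 0.78 [511.6  24.2  66. ]
scene stud 0.69 [528.   72.5  82. ]
scene hook_pivot 0.97 [590.3  76.8  82. ]
scene blade 0.58 [584.9 114.4  93.5]
scene lid_end 0.86 [503.4  26.6  66. ]
1.4 [621.9 130.2] [600.6 122.9] tool y ang 0.33
1.2 [610.8 136.1] [591.4 124.7] tool y ang 0.53
1.0 [598.8 139.7] [582.  124.6] tool y ang 0.73
0.8 [586.3 140.8] [572.9 122.7] tool y ang 0.93
0.6 [573.8 139.4] [564.3 119. ] tool y ang 1.13
0.4 [561.9 135.6] [556.6 113.7] tool y ang 1.33
0.2 [551.  129.4] [550.1 106.9] tool y ang 1.53
0.0 [541.5 121.2] [545.1  99. ] tool y ang 1.73
```

View pics/top2c.png

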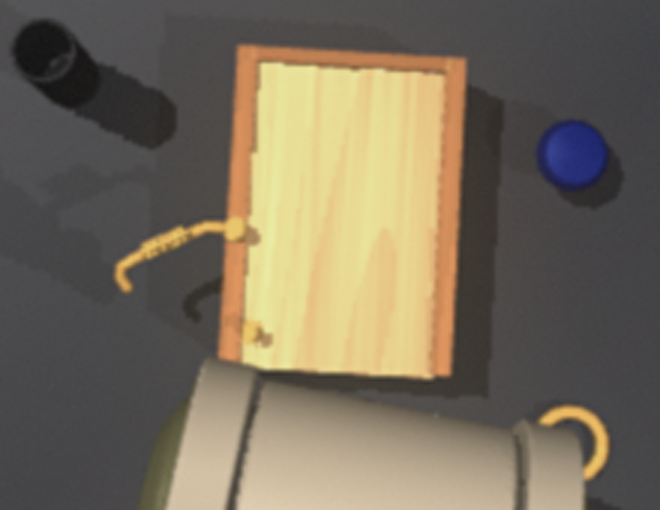

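The lid is flush and the hook still swung out: pin at crop (235,230), blade at about (165,241), which gives v≈1.4. I'll go behind the blade on its outer (+x) side, with tool y along the closing direction.

>>> send_rows([
  {"offset": [3,2,0],"spin": -0.12},
  {"offset": [6,4,0],"spin": -0.24},
  {"offset": [9,6,0],"spin": -0.36},
  {"offset": [12,8,0],"spin": -0.48},
  {"offset": [14.5,10,0],"spin": -0.6},
  {"offset": [15.5,10.9,0],"spin": -0.72},
  {"offset": [15.5,10.9,-2],"spin": -0.83},
  {"offset": [15.5,10.9,-5],"spin": -0.83},
])

```text
time_s: 5.95
eef_pos: [625.6, 131.4, 136.0]
ee_rot: [0.002, 0.581, 0.814, 0.001]
force: [0.8, -0.4, 0.0]
grip_width: -0.001
grip_force: 0.0
```

>>> send_rows([
  {"offset": [0,0,-2],"spin": 0},
  {"offset": [0,0,-4],"spin": 0},
  {"offset": [0,0,-4.4],"spin": 0},
  {"offset": [0,0,-4.4],"spin": 0},
])

```text
time_s: 6.28
eef_pos: [623.3, 130.5, 89.7]
ee_rot: [-0.001, 0.579, 0.815, -0.001]
force: [1.2, 0.4, 0.2]
grip_width: 0.0
grip_force: 0.0
```

Run:
```python
from h import *
s=ctrl.sense(); print(s['time_s'],s['eef_pos'],s['joints'][5],s['force'],s['ee_rot'])
im,d=ctrl.capture('scene'); cv2.imwrite('pics/s3.png',cv2.resize(im[90:260,220:440,::-1],None,fx=3,fy=3,interpolation=2))
```

```text
6.2833 [623.32031003 130.494525    89.70057354] -0.31234286797648764 [1.19983998 0.39913143 0.23731358] [-0.00136659  0.57930231  0.815111   -0.00100844]
```

View pics/s3.png

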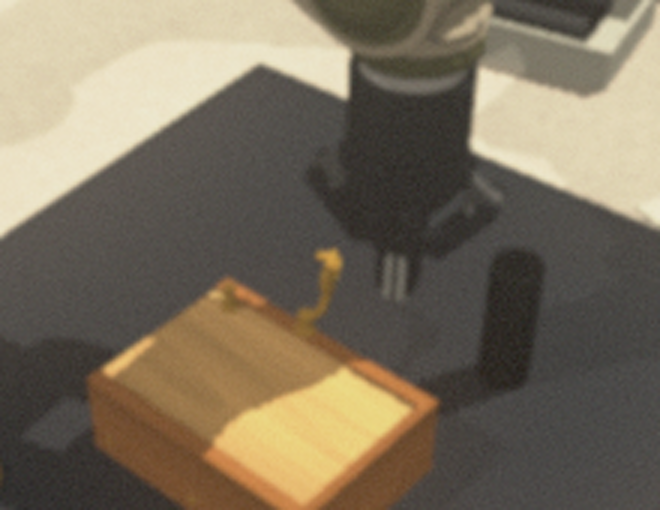

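The fingers are clear, between the blade at (328,258) and the tube at (512,320). I'll push the hook round its arc, turning the tool with it.

>>> send_rows([
  {"offset": [-1.2,-0.4,0],"spin": 0},
  {"offset": [-2.4,-0.75,0],"spin": 0},
  {"offset": [-2.85,-0.65,0],"spin": 0.1},
  {"offset": [-3.3,-0.6,0],"spin": 0.2},
  {"offset": [-3.8,-0.55,0],"spin": 0.3},
  {"offset": [-4.25,-0.6,0],"spin": 0.4},
  {"offset": [-4.7,-0.65,0],"spin": 0.5},
  {"offset": [-5.15,-0.8,0],"spin": 0.6},
])

```text
time_s: 7.0
eef_pos: [573.4, 122.7, 93.3]
ee_rot: [0.002, 0.31, 0.951, 0.001]
force: [0.5, 0.7, 1.2]
grip_width: 0.001
grip_force: 0.5
```

Run:
```python
from h import *
s=ctrl.sense(); print(s['time_s'],s['eef_pos'],s['force'],s['ee_rot'])
im,d=ctrl.capture('scene'); cv2.imwrite('pics/s4.png',cv2.resize(im[90:260,220:440,::-1],None,fx=3,fy=3,interpolation=2))
```

```text
7.0 [573.40286395 122.69795398  93.26371336] [0.52055228 0.67728745 1.15107443] [1.65975706e-03 3.10126464e-01 9.50693635e-01 6.58937038e-04]
```

View pics/s4.png

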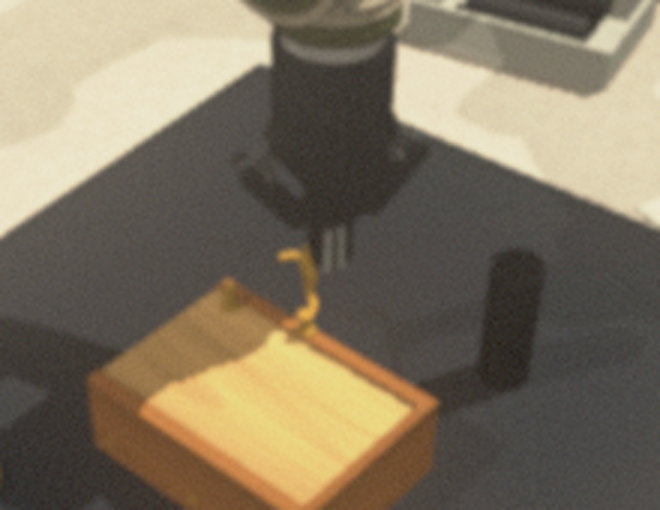

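The hook is following (tip now at about (287,255)), with fingers only behind it. I'll continue the arc.

>>> send_rows([
  {"offset": [-0.45,-0.15,-0.1],"spin": 0.1},
  {"offset": [-0.9,-0.35,-0.1],"spin": 0.2},
  {"offset": [-1.3,-0.6,-0.1],"spin": 0.3},
  {"offset": [-1.65,-0.9,-0.1],"spin": 0.4},
  {"offset": [-2,-1.2,-0.1],"spin": 0.5},
  {"offset": [-2.3,-1.55,-0.1],"spin": 0.6},
  {"offset": [-2.55,-1.95,-0.1],"spin": 0.7},
  {"offset": [-2.7,-2.15,-0.1],"spin": 0.75},
])

```text
time_s: 7.72
eef_pos: [546.6, 100.9, 92.6]
ee_rot: [0.002, -0.058, 0.998, -0.0]
force: [-1.4, 2.0, 5.6]
grip_width: 0.003
grip_force: 3.4
```

>>> send_rows([
  {"offset": [-0.05,-0.15,0],"spin": 0.05},
  {"offset": [-0.05,-0.25,0],"spin": 0.05},
  {"offset": [-0.05,-0.25,0],"spin": 0.05},
])

```text
time_s: 7.97
eef_pos: [545.8, 98.6, 92.6]
ee_rot: [0.001, -0.081, 0.997, -0.0]
force: [-4.5, 0.6, 8.8]
grip_width: -0.002
grip_force: 4.2
```

Run:
```python
from h import *
s=ctrl.sense(); print(s['time_s'],s['eef_pos'],s['force'],s['ee_rot'])
im,d=ctrl.capture('scene'); cv2.imwrite('pics/s5.png',cv2.resize(im[120:230,220:370,::-1],None,fx=5,fy=5,interpolation=2))
```

```text
7.9667 [545.77450197  98.56752976  92.56515728] [-4.52541942  0.63984795  8.76888382] [ 1.15440402e-03 -8.08542436e-02  9.96725267e-01 -3.68936370e-05]
```

View pics/s5.png

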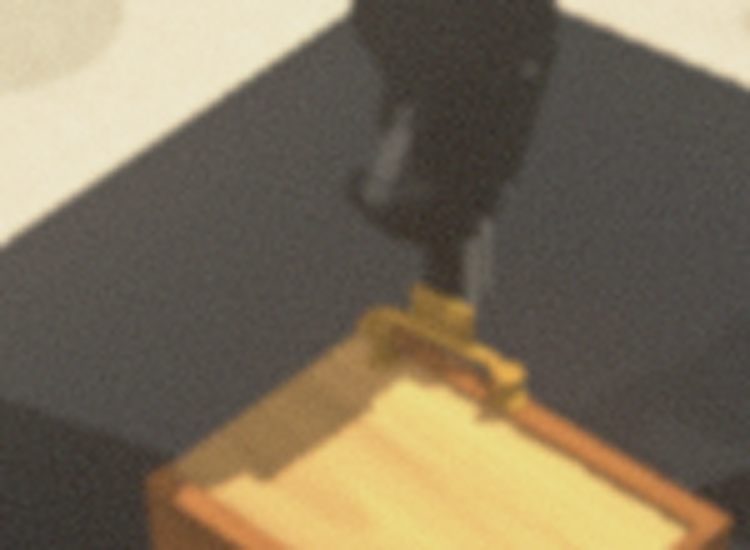

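The hook is round to the stud at (380,330), with the fingertip behind the blade at (445,310). The vertical force shows it rubbing, so I'll raise it slightly and press further to confirm the stop.

>>> send_rows([
  {"offset": [0,0,0.3],"spin": 0},
  {"offset": [0,-0.2,0.3],"spin": 0},
  {"offset": [0.05,-0.35,0.3],"spin": 0},
  {"offset": [0.05,-0.35,0.3],"spin": 0},
])

```text
time_s: 8.35
eef_pos: [546.0, 94.7, 93.7]
ee_rot: [0.0, -0.082, 0.997, -0.0]
force: [0.2, 1.2, 0.6]
grip_width: 0.003
grip_force: 0.4
```

>>> send_rows([
  {"offset": [0.05,-0.15,0],"spin": 0},
  {"offset": [0.05,-0.3,0],"spin": 0},
  {"offset": [0.05,-0.3,0],"spin": 0},
])

```text
time_s: 8.6
eef_pos: [546.1, 92.9, 93.4]
ee_rot: [0.0, -0.082, 0.997, 0.001]
force: [-0.9, 6.9, 2.2]
grip_width: 0.003
grip_force: 3.6
```

Run:
```python
from h import *
s=ctrl.sense(); print(s['time_s'],s['eef_pos'],s['force'],s['grip_force'])
im,d=ctrl.capture('scene'); cv2.imwrite('pics/s6.png',cv2.resize(im[120:230,220:370,::-1],None,fx=5,fy=5,interpolation=2))
```

```text
8.6 [546.09858198  92.9102098   93.36795213] [-0.91047687  6.86829381  2.21493559] 3.6029167100787163
```

View pics/s6.png

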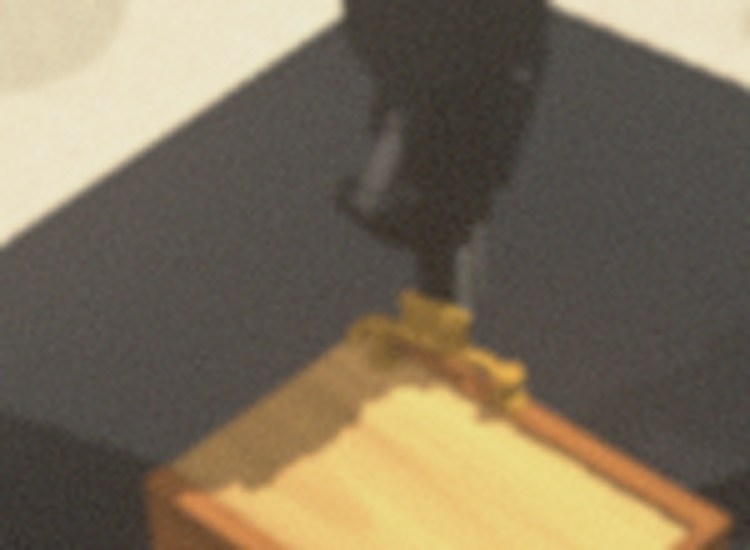

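The blade now gives 7 N of reaction, well above the hook's friction, so it is on its stop. I'll press a little more, hold, then back straight away and lift.

>>> send_rows([
  {"offset": [0,-0.1,0],"spin": 0},
  {"offset": [0,-0.1,0],"spin": 0},
  {"offset": [0,-0.1,0],"spin": 0},
  {"offset": [-0.1,0.8,0],"spin": 0},
  {"offset": [-0.3,2.5,0],"spin": 0},
  {"offset": [-0.4,3.5,2],"spin": 0},
  {"offset": [-0.4,3.5,6],"spin": 0},
  {"offset": [-0.4,3.5,10],"spin": 0},
])

```text
time_s: 9.32
eef_pos: [541.1, 127.6, 193.5]
ee_rot: [-0.002, -0.082, 0.997, -0.0]
force: [1.5, -0.4, 0.5]
grip_width: 0.0
grip_force: 0.0
```

>>> send_rows([
  {"offset": [-4,3,0],"spin": 0},
  {"offset": [-8,6,0],"spin": 0},
  {"offset": [-12,9,0],"spin": 0},
  {"offset": [-15,12,0],"spin": 0},
  {"offset": [-18,15,0],"spin": 0},
  {"offset": [-21,18,0],"spin": 0},
  {"offset": [-21,18,0],"spin": 0},
])

```text
time_s: 9.9
eef_pos: [329.4, 308.7, 193.4]
ee_rot: [-0.0, -0.083, 0.997, -0.0]
force: [0.4, -0.6, 0.5]
grip_width: -0.001
grip_force: 0.0
```

Run:
```python
from h import *
s=ctrl.sense(); print(s['time_s'],s['eef_pos'],s['force'])
Z={'stud':82,'hook_pivot':82,'blade':93.5,'lid_end':66,'tube':12,'stopper':12,'retainer':12}
for cam in ['scene','top']:
  im,d=ctrl.capture(cam)
  for q in Z:
    for r in ctrl.place_of(cam,q)[:1]: print(cam,q,round(r['conf'],2),np.round(world(cam,r['uv'],z=Z[q]),1))
cv2.imwrite('pics/t7.png',cv2.resize(im[140:310,200:420,::-1],None,fx=3.5,fy=3.5,interpolation=2))
```

```text
9.9 [329.38010092 308.67720627 193.3770301 ] [ 0.40080394 -0.61234407  0.48774885]
scene stud 0.85 [529.9  75.2  82. ]
scene hook_pivot 0.64 [596.2  71.1  82. ]
scene blade 0.57 [548.6  81.1  93.5]
scene lid_end 0.6 [501.3  18.2  66. ]
scene tube 0.93 [683.1 178.2  12. ]
scene stopper 0.7 [ 632.9 -113.5   12. ]
scene retainer 0.64 [ 464.3 -120.    12. ]
top stud 0.92 [528.2  73.7  82. ]
top hook_pivot 0.66 [585.9  80.1  82. ]
top blade 0.49 [547.5  82.1  93.5]
top lid_end 0.92 [511.2  21.8  66. ]
top tube 0.86 [685.7 183.9  12. ]
top stopper 0.96 [ 637.8 -116.1   12. ]
top retainer 0.57 [ 459.4 -112.8   12. ]
```

View pics/t7.png

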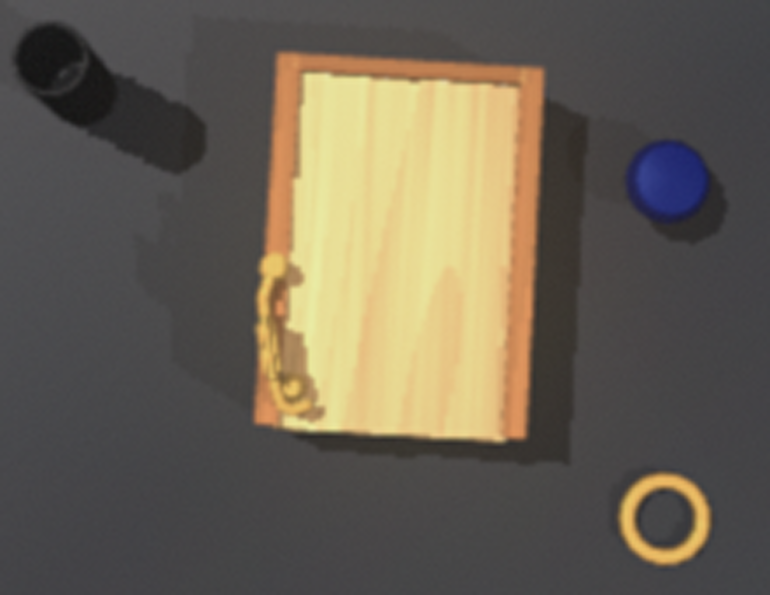

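The lid is flush, the hook wraps the stud at about (290,390), and the tube, stopper and ring are where they began. The blade is measured at (548,82) against an expected (548,79). I'll hand in.

```bash
python3 -c "
from rig import ctrl
print(ctrl.finish_job())"
```

```text
the job is handed in; nothing more can be done
None
```

I pushed the lid shut to its stop, pushed the hook home around the stud, left the tube, stopper and ring standing where they were, and handed the job in; no verdict was returned.

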